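Peel the top sample tray off a clipped stack and hold it out over the report pad

ROBOT

A 6-joint arm with a two-finger parallel gripper is mounted at the origin on a cart in front of the work surface, level with it; the furniture and walls round the work are solid. World frame = base frame: x ahead of the robot, y to its left, z up, the work surface at z = 0. Lengths are in m, angles in rad, forces in N, time in s.
With the tool pointing down it reaches from about 0.35 to 0.775 m from the base axis. Payload 7.3 kg.
Tool frame: the origin (TCP) lies on the centre line of the jaws, within the pads' length; the fingertips stand 11 mm ahead of it and the grasp point (between the pads) lies 8 mm behind it; z points along the fingers, y is the direction in which the jaws open and shut (so a half turn about z gives the same grasp; the last joint's range is limited). The gripper opens to 92 mm and grips with 3 to 60 N. Pads are 19 mm wide; open, the fingers measure 130 mm over their backs; the gripper's body (75 mm by 190 mm) begins 47 mm behind the grasp point.
Start: joints at [0.974, 0.342, 1.524, -0, 1.275, -0.146], TCP at [0.229, 0.473, 0.238] pointing down, gripper open.
Joint ranges: [-2.53, 2.53], [-0.77, 2.02], [0.04, 2.7], [-1, 4.14], [0.28, 2.66], [-3.11, 3.11]. Speed limits (rad/s): [2.57, 2.57, 3.14, 3.14, 3.14, 3.14].

INTERFACE

Orientations are given as [roll, pitch, yaw] about the fixed x, y, z axes, in that order (R = Rz(yaw) Ry(pitch) Rx(roll)).
In Python, from cell import robot gives the robot as it stands.
- The arm moves only by the tool jog_arm, never from a script. Its argument "deltas" is one flat list of numbers, 6 for each row, row after row: the shift along the world's x, y, z in units of 0.1 m (1.0 is 0.1 m), then the turn, a rotation vector about the world's x, y, z in units of 90 degrees (1.0 is 90 degrees). A call has 1 to 5 rows; each row is the pose to reach, as a shift and turn from the pose commanded when the call began; what a row does not reach only later rows make up. A row lasts 1/12 s, in which the tool goes at most 41.7 mm and 7.16 degrees, less where a joint would pass 70% of its speed; a pose out of reach is approached as far as the arm can. A call with a number of a shift or a turn outside -1 to 1 is refused whole. A call with a gripper value outside its range is refused whole. "claw" is the opening, from 0 (shut) to 1 (fully open), set as the call begins (left out, the last holds). The fingers move at their own pace and stop on an object; "newtons" is the grip in N (left out, the last holds). Time passes only in rows, so rows that repeat a pose let the fingers close. It gives the time, the measured TCP pose, the force and the opening at its end, in the units of the state.
- robot.observe(): the state, without advancing time (a new reading comes with each control period).
- robot.read_camera(name): name is "scene" or "top" or "wrist"; returns the picture (420x560x3 uint8, red, green, blue); there is no depth.
- robot.camera_params(name): a dict with "fx", "fy", "cx", "cy" (pixels), "k1" (the pictures are not rectified: a ray, as slopes to the right and down, at radius r is drawn at 1 + k1 r^2 times it, then the intrinsics apply), "R" (3x3) and "t" (3): a world point X has camera coordinates R X + t. Camera axes: x right, y down, z forward; pixel columns grow to the right and rows downward; lengths in m; the calibration is good to about 2 mm. A picture is of the moment at which its call begins: read the wrist's pose just before it. camera_params takes no time and is no camera call; for the wrist camera it gives the pose at the moment of the call.
- robot.hand_in(): hands the job in, once; it reports no verdict.
The state is a dict: "time": time; "qpos": joint angles; "qvel": joint speeds; "joint_efforts": joint torques, N m; "tool_pos": TCP position; "tool_rot": TCP orientation; "contact_force": force on the tool from outside, world axes, zero at the start; "torque": the same for the moment, N m; "opening": finger opening in m.
Only numpy, scipy, OpenCV 4.12 (cv2) and the standard library are available. Lean on these libraries where they do the work, as an engineer would, in place of code of your own. Each camera call takes 0.05 s, during which the arm holds its last target. There are 200 camera calls.

TASK

The blue sample trays have snapped into one another at the corners, so do not pull the top one straight up: take it by the lug on one corner and peel it off, tilting that corner up while the opposite corner still rests on the stack, so that the other trays stay standing where they are. Then hold it out level over the middle of the report pad, about 15 cm above it, so that I can look it over for the write-up. Finish while still holding it there, motionless, and leave the pen, the glassware and everything else on the bench alone.

Things in the scene. Friction and masses are not known exactly. Their poses are not given: they have to be found in the camera images.
- tray_center (a point): Top tray of the stack, the one to peel off: rigid dull-blue plastic, about 110 g, open side up, 170 (its x) x 125 (its y) mm over its flat 3 mm rim, 32 mm deep, sloping walls, an upright grip lug on each rim corner. Point on its upright axis, half-way up (16 mm above the underside, 16 mm below the rim's top), z up. In the stack its underside is 90 mm above the worktop.
- tray: The same top tray, origin under its centre. Each corner is snapped under a sprung nub of the tray below; it lets go at about 2 N, once raised 7 mm. Pulled level, all four together hold more than the stack weighs; raised by one corner, swung about the opposite one, they let go in turn, by 0.15 rad of lean only that one is left; then it lifts off. 3 mm sideways play in the nest.
- pad_center (a point): Centre of the upper face of the open white report pad (209 x 280 mm, 9 mm thick there, a 37 mm high roll of turned-back leaves along its far short edge); fixed. x across the pad, y along its length. A yellow pen lies on it.
- pen: Yellow ball pen, 138 mm long (its y), lying on the report pad; leave alone. Origin under its middle.
- beaker: Small clear glass beaker, 45 mm wide, 57 mm high, at the back of the worktop; leave alone. Origin under its centre.
- jar_left: Empty round glass cream jar, 56 mm wide, 42 mm high, at the right; leave alone. Origin under its centre.
- jar_right: A second such glass jar beside it; leave alone. Origin under its centre.
- tray_stack: The five identical blue trays below, clipped into one loose pile of 0.74 kg that just stands on the worktop; 170 x 125 mm over the rims, rim tops 18 mm apart, the highest at 104 mm; its corner lugs end at 119 mm, where the top tray's rim rests on them. Origin: centre of the underside; x along the long side, z up.
- lug_a (a point): Centre, half-way up, of the top tray's grip lug at its +x, +y corner (70 mm along x, 47 mm along y from its axis): upright rounded block on the rim, 19 mm long, 10 mm thick, 15 mm high (rim's top 7.5 mm below this point). Its length points outward at 45 degrees to the tray's x and y, so it is pinched across that line. Axes as the tray's.
- lug_b (a point): Centre, half-way up, of the top tray's grip lug at its +x, -y corner (70 mm along x, 47 mm along y from its axis): upright rounded block on the rim, 19 mm long, 10 mm thick, 15 mm high (rim's top 7.5 mm below this point). Its length points outward at 45 degrees to the tray's x and y, so it is pinched across that line. Axes as the tray's.
- lug_c (a point): Centre, half-way up, of the top tray's grip lug at its -x, +y corner (70 mm along x, 47 mm along y from its axis): upright rounded block on the rim, 19 mm long, 10 mm thick, 15 mm high (rim's top 7.5 mm below this point). Its length points outward at 45 degrees to the tray's x and y, so it is pinched across that line. Axes as the tray's.
- lug_d (a point): Centre, half-way up, of the top tray's grip lug at its -x, -y corner (70 mm along x, 47 mm along y from its axis): upright rounded block on the rim, 19 mm long, 10 mm thick, 15 mm high (rim's top 7.5 mm below this point). Its length points outward at 45 degrees to the tray's x and y, so it is pinched across that line. Axes as the tray's.

How it is judged:
By the outcome, as a careful person would: the job done as asked, in the order asked, and still so for the second after the job is handed in, while the arm keeps its last pose, push and grip.
It also fails if it takes over 43 s, if anything falls off the work surface, if the arm or the gripper's body presses on something with over 40 N, if the wrist force passes 120 N, or if a joint passes its speed limit or range.

## Working session

There is one attempt and no reset: what is moved stays moved. The work goes in short steps, Python scripts to look and compute and a tool call to move; the robot and the scene stay as the last step left them, time stands still between calls to the robot, and variables do not carry over. Pictures are saved under pics/ and viewed, about 8 in all and at most 12, crops included, and the job is handed in when it is done.

Besides the shell and the picture viewer there is one more tool, called after ">>>" as a command line: name --argument value ..., lists and objects as JSON in quotes. jog_arm: Moves the arm, as the interface text tells. Its arguments: {"type":"object","properties":{"deltas":{"type":"array","items":{"type":"number"}},"claw":{"type":"number"},"newtons":{"type":"number"}},"required":["deltas"]}

```bash
mkdir -p pics; ls; python3 - <<'E'
from cell import robot
import cv2,json
s=robot.observe();print({k:s[k] for k in('time','tool_pos','tool_rot','opening')})
for n in('scene','top'):
    p=robot.camera_params(n);print(n,p)
    cv2.imwrite(f'pics/{n}0.png',robot.read_camera(n)[:,:,::-1])
E
```

```text
pics
{'time': 0.0, 'tool_pos': array([0.22850472, 0.47222211, 0.23704125]), 'tool_rot': array([-3.14003665e+00, -1.79031828e-04,  2.69079411e+00]), 'opening': 0.09196540314440453}
scene {'fx': 384.0477649555584, 'fy': 384.0477649555584, 'cx': 281.37630796524155, 'cy': 202.3038453843033, 'k1': -0.05791388730756911, 'R': array([[ 0.79921172, -0.60051851,  0.02526176],
       [-0.2502477 , -0.370672  , -0.89441509],
       [ 0.54647664,  0.70850532, -0.44652378]]), 't': array([-0.49212466,  0.19109799,  0.89714275])}
top {'fx': 534.5429301972079, 'fy': 534.5429301972079, 'cx': 275.426009542869, 'cy': 217.7724048058032, 'k1': -0.11995953461669961, 'R': array([[ 1.97332904e-04, -9.99999932e-01,  3.12222077e-04],
       [-9.84614988e-01, -2.48853919e-04, -1.74737698e-01],
       [ 1.74737764e-01, -2.72937039e-04, -9.84614970e-01]]), 't': array([-0.08117322,  0.56384757,  1.38379749])}
```

View pics/top0.png

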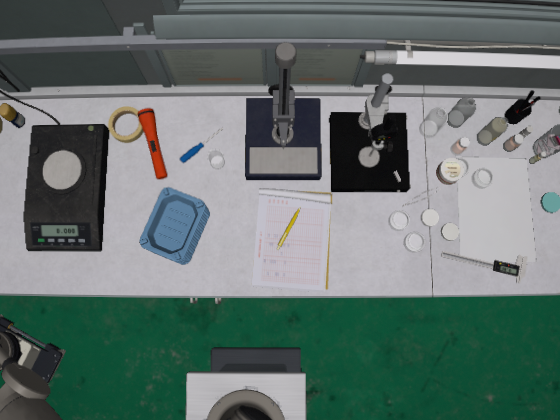

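View pics/scene0.png

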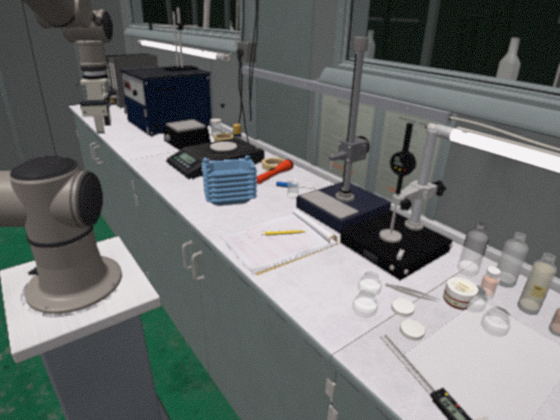

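The top view shows the tray stack at about (175,226) with lugs at its corners. The pad is centred near (292,240), with its roll at row 192 and the pen at (289,228). I'll zoom in on the tray.

```bash
cat > h.py <<'E'
import numpy as np, cv2
def ray(p,uv):
    uv=np.array(uv,float).reshape(-1,1,2)
    K=np.array([[p['fx'],0,p['cx']],[0,p['fy'],p['cy']],[0,0,1]])
    d=cv2.undistortPoints(uv,K,np.array([p['k1'],0,0,0,0.]))[:,0]
    d=np.c_[d,np.ones(len(d))]@p['R']
    return -p['R'].T@p['t'], d
def onz(p,uv,z):
    c,d=ray(p,uv); return c+d*((z-c[2])/d[:,2])[:,None]
def proj(p,X):
    x=np.atleast_2d(X)@p['R'].T+p['t']; s=x[:,:2]/x[:,2:]
    s=s*(1+p['k1']*(s**2).sum(1,keepdims=True))
    return s*[p['fx'],p['fy']]+[p['cx'],p['cy']]
E
python3 - <<'E'
from cell import robot
from h import *
p=robot.camera_params('top');I=cv2.imread('pics/top0.png')
c=I[180:272,132:217]
c=cv2.resize(c,None,fx=6,fy=6,interpolation=cv2.INTER_CUBIC)
cv2.imwrite('pics/crop.png',c)
h=cv2.cvtColor(I,cv2.COLOR_BGR2HSV)
m=cv2.inRange(h,(95,70,40),(115,255,255));m[:,:135]=0;m[:,215:]=0;m[:183]=0
k=max(cv2.findContours(m,0,1)[0],key=cv2.contourArea)
r=cv2.minAreaRect(k);print(r,cv2.boxPoints(r))
print(onz(p,cv2.boxPoints(r),.122), onz(p,[r[0]],.122))
print(onz(p,[[258,189],[331,194],[325,290],[252,287]],.009))
E
```

```text
((175.06898498535156, 225.17242431640625), (54.36086654663086, 66.96627807617188), 23.198591232299805) [[136.89658 245.2414 ]
 [163.27588 183.68967]
 [213.2414  205.10345]
 [186.86209 266.65518]]
[[0.4800083  0.27116471 0.122     ]
 [0.6405528  0.20928279 0.122     ]
 [0.58391616 0.07812343 0.122     ]
 [0.42615172 0.14161253 0.122     ]] [[0.53180743 0.17475089 0.122     ]]
[[ 0.65250508 -0.03247865  0.009     ]
 [ 0.63836709 -0.23583214  0.009     ]
 [ 0.37283885 -0.2150916   0.009     ]
 [ 0.38103148 -0.01777883  0.009     ]]
```

View pics/crop.png

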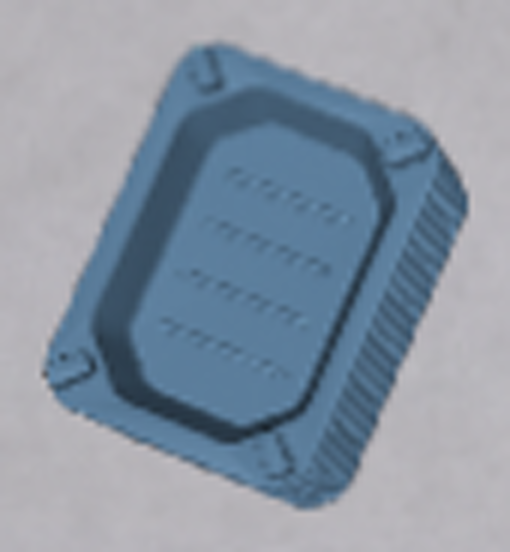

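```bash
python3 - <<'E'
from cell import robot
from h import *
from scipy.spatial.transform import Rotation as Ro
p=robot.camera_params('top')
uv=(np.array([[208,68],[408,146],[280,458],[72,370]])+.5)/6-.5+[132,180]
L=onz(p,uv,.135);print(L)
c=L.mean(0);d=(L[0]-L[3])+(L[1]-L[2]);a=np.arctan2(d[1],d[0])
print('c',c,'yaw',a,[np.linalg.norm(L[i]-L[i-1]) for i in range(4)])
Rz=lambda a:np.array([[np.cos(a),-np.sin(a)],[np.sin(a),np.cos(a)]])
for x in(.07,-.07):
  for y in(.047,-.047): print(x,y,c[:2]+Rz(a)@[x,y])
s=robot.observe();print(Ro.from_euler('xyz',s['tool_rot']).as_matrix())
print(robot.camera_params('wrist'))
E
```

```text
[[0.61836085 0.19802613 0.135     ]
 [0.58437872 0.11142883 0.135     ]
 [0.45183746 0.16182456 0.135     ]
 [0.48857395 0.25106696 0.135     ]]
c [0.53578775 0.18058662 0.135     ] yaw -0.3755848192748637 [np.float64(0.14020688137258322), np.float64(0.09302621126600627), np.float64(0.14179886027047933), np.float64(0.09650791210129543)]
0.07 0.047 [0.61814866 0.19863324]
0.07 -0.047 [0.58366789 0.11118567]
-0.07 0.047 [0.4879076  0.24998757]
-0.07 -0.047 [0.45342684 0.16254   ]
[[-9.00120594e-01  4.35640165e-01 -7.49678077e-04]
 [ 4.35640769e-01  9.00119928e-01 -1.11196662e-03]
 [ 1.90382855e-04 -1.32749439e-03 -9.99999101e-01]]
{'fx': 353.11652915594124, 'fy': 353.11652915594124, 'cx': 278.01047606579397, 'cy': 209.57932698604952, 'k1': -0.028473564251793523, 'R': array([[ 0.43531346,  0.90027839, -0.00100595],
       [ 0.86825318, -0.41953235,  0.26481885],
       [ 0.23798866, -0.11615263, -0.96429765]]), 't': array([-0.52485833, -0.03535199,  0.38820652])}
```

>>> jog_arm --deltas '[0.56,-0.78,0,0,0,0.14,0.56,-0.78,0,0,0,0.14,0.56,-0.78,0,0,0,0.14]' --claw 0.4 --newtons 20

```text
time: 0.35
tool_pos: [0.2859, 0.3919, 0.2372]
tool_rot: [-3.139, 0.0, 2.917]
contact_force: [0.1, 0.5, -0.6]
opening: 0.0762
```

>>> jog_arm --deltas '[0.56,-0.78,0,0,0,0.14,0.56,-0.78,0,0,0,0.14,0.56,-0.78,0,0,0,0.14]'

```text
time: 0.6
tool_pos: [0.342, 0.3141, 0.2375]
tool_rot: [-3.14, 0.0, 3.135]
contact_force: [0.3, 0.9, 0.8]
opening: 0.0563
```

>>> jog_arm --deltas '[0.56,-0.78,0,0,0,0.14,0.56,-0.78,0,0,0,0.14,0.56,-0.78,0,0,0,0.14]'

```text
time: 0.85
tool_pos: [0.398, 0.2361, 0.2375]
tool_rot: [-3.141, -0.0, -2.928]
contact_force: [0.4, 0.3, 0.6]
opening: 0.0383
```

>>> jog_arm --deltas '[0.57,-0.76,-0.25,0,0,0.128,0.57,-0.76,-0.25,0,0,0.128,0.57,-0.76,-0.25,0,0,0.128,0.57,-0.76,-0.25,0,0,0.128,0.57,-0.76,-0.25,0,0,0.128]'

```text
time: 1.27
tool_pos: [0.4537, 0.1618, 0.2121]
tool_rot: [3.141, -0.002, -2.734]
contact_force: [0.6, -0.5, -0.0]
opening: 0.0366
```

```bash
cat > look.py <<'E'
import sys
from cell import robot
from h import *
from scipy.spatial.transform import Rotation as Ro
s=robot.observe();print(s['time'],s['tool_pos'],s['tool_rot'],s['contact_force'],s['torque'],s['opening'],s['qpos'])
M=Ro.from_euler('xyz',s['tool_rot']).as_matrix();print('ydir',np.arctan2(M[1,1],M[0,1]),'z',M[:,2])
for n in sys.argv[2:]:
    np.save(f'pics/{n}{sys.argv[1]}.npy',robot.camera_params(n),allow_pickle=True)
    cv2.imwrite(f'pics/{n}{sys.argv[1]}.png',robot.read_camera(n)[:,:,::-1])
E
python3 look.py 1 wrist
```

```text
1.2667 [0.45368382 0.16181892 0.21206306] [ 3.14080391e+00 -1.74397024e-03 -2.73448220e+00] [ 0.60090695 -0.45734438 -0.04918355] [ 0.09543145  0.08787227 -0.02353927] 0.03657220919120272 [ 1.83080335e-01  2.87910866e-01  1.67827158e+00  4.13167262e-04
  1.17728586e+00 -1.79498454e+00]
ydir 1.9779054049842133 z [-1.91373993e-03  3.37380667e-05 -9.99998168e-01]
```

View pics/wrist1.png

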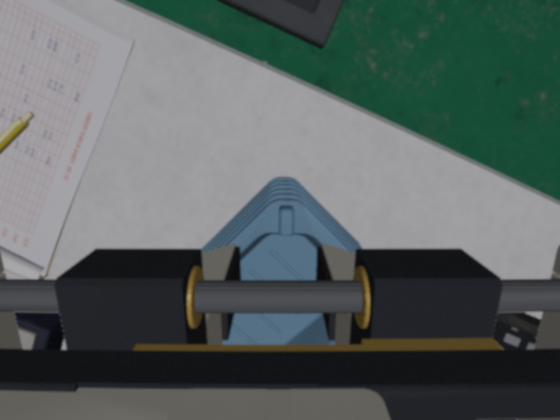

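```bash
python3 - <<'E'
from h import *
p=np.load('pics/wrist1.npy',allow_pickle=True).item()
print('cam',-p['R'].T@p['t'],'axis',p['R'][2])
print('lugtop px of estimate',proj(p,[[.4534,.1625,.137],[.4537,.1618,.137],[.4537,.1618,.2]]))
print(onz(p,[[286,209],[286,222],[286,233]],.137))
I=cv2.imread('pics/wrist1.png')[165:260,220:350]
cv2.imwrite('pics/w1c.png',cv2.resize(I,None,fx=6,fy=6,interpolation=cv2.INTER_CUBIC))
E
```

```text
cam [0.39083366 0.13343211 0.35824006] axis [ 0.24157767  0.10352157 -0.96484378]
lugtop px of estimate [[281.13856572 222.37465194]
 [279.97738389 222.37156587]
 [280.58307353 261.12537612]]
[[0.44381397 0.16177613 0.137     ]
 [0.45190043 0.16532383 0.137     ]
 [0.45887307 0.16838322 0.137     ]]
```

View pics/w1c.png

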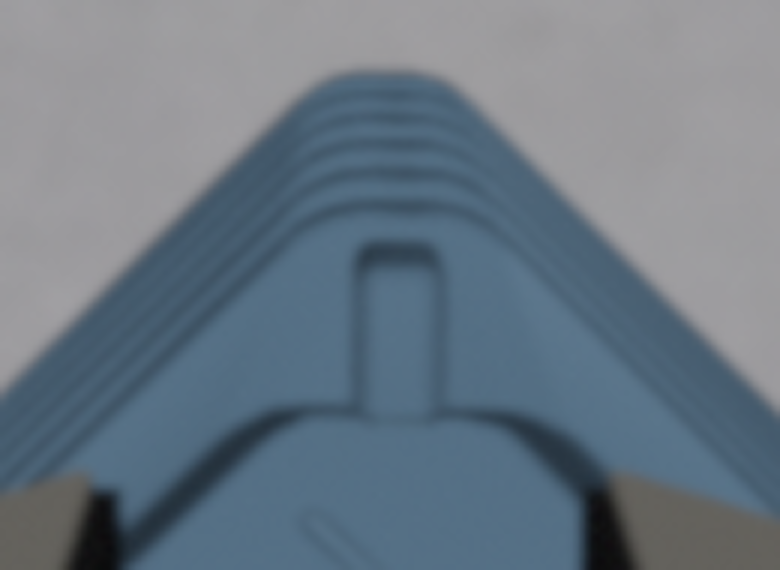

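The lug sits at (286.7, 221.5) px, which puts it at about (0.452, 0.166), or 4 mm along the jaw axis from the tool. The yaw is aligned.

>>> jog_arm --deltas '[-0.21,0.41,-0.35,0,0,0,-0.21,0.41,-0.55,0,0,0,-0.21,0.41,-0.55,0,0,0,-0.21,0.41,-0.55,0,0,0]'

```text
time: 1.65
tool_pos: [0.4312, 0.2046, 0.1574]
tool_rot: [3.141, -0.003, -2.728]
contact_force: [-0.3, 0.1, 1.4]
opening: 0.0369
```

```bash
python3 look.py 2 wrist; python3 - <<'E'
from h import *
p=np.load('pics/wrist2.npy',allow_pickle=True).item()
print(proj(p,[[.4515,.166,.137],[.4515,.166,.1295]]))
I=cv2.imread('pics/wrist2.png')[170:310,180:380]
cv2.imwrite('pics/w2c.png',cv2.resize(I,None,fx=4,fy=4,interpolation=cv2.INTER_CUBIC))
E
```

```text
1.65 [0.43121422 0.20464462 0.15739749] [ 3.14126438e+00 -2.58796401e-03 -2.72830791e+00] [-0.31729541  0.0632062   1.37853933] [ 0.09475015 -0.00483167  0.00871209] 0.03686053637543127 [ 2.82356670e-01  3.43171741e-01  1.76781575e+00 -1.44446341e-05
  1.03321383e+00 -1.70171656e+00]
ydir 1.9840802231417607 z [-2.50191209e-03 -7.38742475e-04 -9.99996597e-01]
[[195.09083158 259.99696387]
 [198.29888151 254.35173408]]
```

View pics/w2c.png

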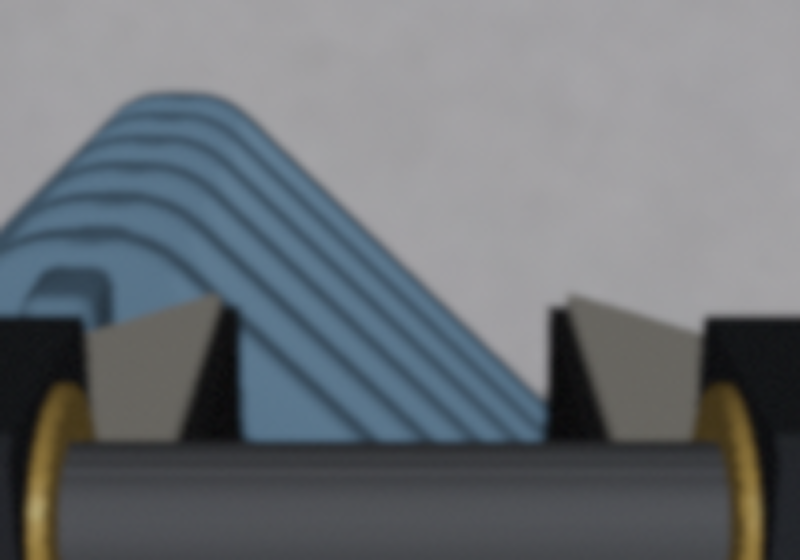

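That was my unit slip: I moved 41 mm instead of 4 mm. The tips stayed above everything and the force reading shows no contact, so I'm correcting it now.

>>> jog_arm --deltas '[0.203,-0.386,0,0,0,0,0.203,-0.386,0,0,0,0,0.203,-0.386,0,0,0,0,0.203,-0.386,0,0,0,0]'

```text
time: 2.03
tool_pos: [0.4538, 0.1648, 0.159]
tool_rot: [-3.141, 0.002, -2.733]
contact_force: [-0.7, -0.0, 0.0]
opening: 0.0367
```

```bash
python3 look.py 3 wrist; python3 - <<'E'
from h import *
p=np.load('pics/wrist3.npy',allow_pickle=True).item()
print(proj(p,[[.4515,.166,.137],[.4515,.166,.1295]]))
I=cv2.imread('pics/wrist3.png')[170:310,180:380]
cv2.imwrite('pics/w3c.png',cv2.resize(I,None,fx=4,fy=4,interpolation=cv2.INTER_CUBIC))
E
```

```text
2.0333 [0.45380039 0.16475471 0.15902205] [-3.14137884e+00  2.22458575e-03 -2.73321829e+00] [-7.23342231e-01 -3.84537082e-05  4.79654587e-02] [ 0.04678974  0.01687908 -0.03000316] 0.036658362907160666 [ 1.89163264e-01  3.47755143e-01  1.75526549e+00  3.19635028e-04
  1.03635419e+00 -1.79016969e+00]
ydir 1.9791702121484043 z [ 2.12655921e-03  6.87193196e-04 -9.99997503e-01]
[[284.5609269  250.20679528]
 [284.3325556  244.86989041]]
```

View pics/w3c.png

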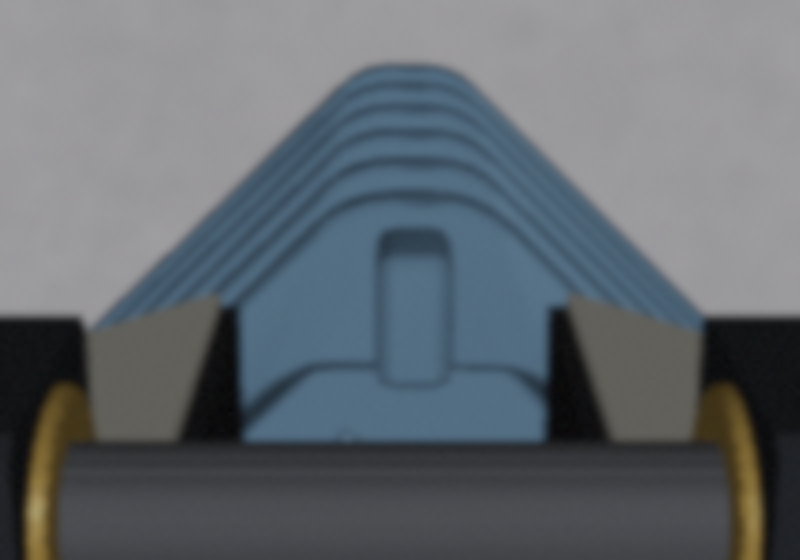

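>>> jog_arm --deltas '[-0.024,0.016,-0.1,0,0,0,-0.024,0.016,-0.17,0,0,0,-0.024,0.016,-0.225,0,0,0,-0.024,0.016,-0.225,0,0,0,-0.024,0.016,-0.225,0,0,0]'

```text
time: 2.5
tool_pos: [0.4504, 0.1668, 0.1351]
tool_rot: [3.141, -0.001, -2.731]
contact_force: [0.8, 0.9, 0.5]
opening: 0.0368
```

```bash
python3 look.py 4 wrist; python3 - <<'E'
from h import *
I=cv2.imread('pics/wrist4.png')[170:310,180:380]
cv2.imwrite('pics/w4c.png',cv2.resize(I,None,fx=4,fy=4,interpolation=cv2.INTER_CUBIC))
E
```

```text
2.5 [0.45041539 0.1668061  0.13506338] [ 3.14133091e+00 -7.34752584e-04 -2.73108741e+00] [0.82454675 0.90607052 0.50082617] [ 0.08557835 -0.00495144  0.03323987] 0.03684313436315776 [ 1.94871508e-01  3.76826658e-01  1.78952887e+00  1.18886652e-04
  9.76010872e-01 -1.78649662e+00]
ydir 1.9813013812186684 z [-7.78163730e-04 -5.32212414e-05 -9.99999696e-01]
```

View pics/w4c.png

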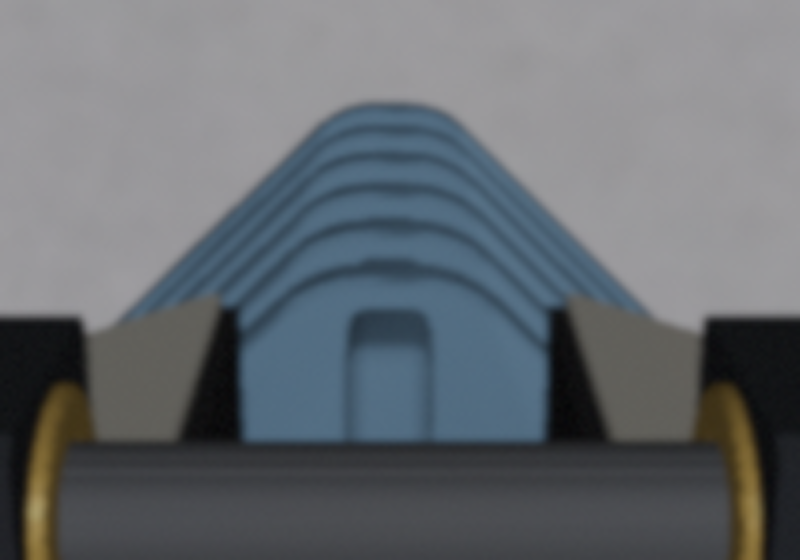

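The lug is centred between the pads (col 390 against a mid of 394) and there's no contact. Closing.

>>> jog_arm --deltas '[0,0,0,0,0,0,0,0,0,0,0,0,0,0,0,0,0,0,0,0,0,0,0,0,0,0,0,0,0,0]' --claw 0 --newtons 20

```text
time: 2.97
tool_pos: [0.4507, 0.1666, 0.1354]
tool_rot: [3.142, 0.0, -2.732]
contact_force: [0.5, 0.2, 1.2]
opening: 0.0099
```

>>> jog_arm --deltas '[0,0,0,0,0,0,0,0,0,0,0,0,0,0,0,0,0,0]' --newtons 55

```text
time: 3.22
tool_pos: [0.4507, 0.1665, 0.1354]
tool_rot: [-3.142, 0.0, -2.732]
contact_force: [0.1, -0.4, 1.2]
opening: 0.0094
```

>>> jog_arm --deltas '[0.003,0.001,0.035,-0.0027,0.0124,0,0.007,0.002,0.07,-0.0054,0.0249,0,0.012,0.003,0.106,-0.0082,0.0373,0,0.018,0.004,0.141,-0.0109,0.0498,0,0.024,0.005,0.176,-0.0136,0.0622,0]'

```text
time: 3.63
tool_pos: [0.4528, 0.1672, 0.1528]
tool_rot: [3.121, -0.1, -2.731]
contact_force: [-0.6, 0.8, -0.6]
opening: 0.0096
```

>>> jog_arm --deltas '[0.009,0.002,0.044,-0.0034,0.0156,0,0.019,0.004,0.087,-0.0068,0.0311,0,0.03,0.007,0.13,-0.0102,0.0467,0,0.041,0.009,0.172,-0.0136,0.0622,0,0.041,0.009,0.172,-0.0136,0.0622,0]'

```text
time: 4.05
tool_pos: [0.458, 0.1682, 0.1702]
tool_rot: [3.102, -0.196, -2.728]
contact_force: [0.2, -0.5, -0.6]
opening: 0.0096
```

```bash
python3 look.py 5 scene top; python3 - <<'E'
from h import *
a=cv2.imread('pics/scene5.png')[120:240,160:300]; b=cv2.imread('pics/top5.png')[160:280,120:260]
cv2.imwrite('pics/s5.png',cv2.resize(np.hstack([a,b]),None,fx=2.85,fy=2.85,interpolation=cv2.INTER_CUBIC))
E
```

```text
4.05 [0.45802162 0.1681505  0.17022519] [ 3.10231508 -0.1959131  -2.72769913] [ 0.21216101 -0.45240567 -0.5687528 ] [ 0.1253156  -0.09910333  0.00690889] 0.00959154018912362 [ 0.1968684   0.45261728  1.56800884 -0.00365065  1.32069929 -1.78270317]
ydir 1.9770402076131313 z [-0.19388035 -0.04227652 -0.98011382]
```

View pics/s5.png

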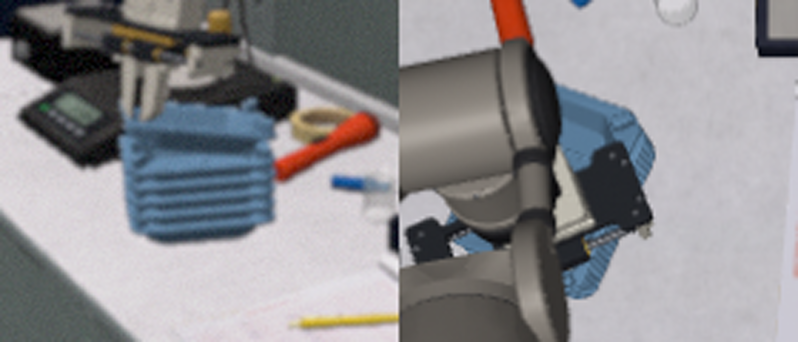

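The tray is peeled to about 0.2 rad and its far corner is still on the stack, which stands in place. Now I'll lift it off.

>>> jog_arm --deltas '[0,0,0.04,0,0,0,0,0,0.08,0,0,0,0,0,0.12,0,0,0,0,0,0.16,0,0,0,0,0,0.2,0,0,0]'

```text
time: 4.57
tool_pos: [0.457, 0.168, 0.1906]
tool_rot: [3.102, -0.196, -2.728]
contact_force: [0.1, 0.1, -1.4]
opening: 0.0092
```

>>> jog_arm --deltas '[0,0,0.1,0,0,0,0,0,0.22,0,0,0,0,0,0.36,0,0,0,0,0,0.5,0,0,0,0,0,0.5,0,0,0]'

```text
time: 4.98
tool_pos: [0.4583, 0.1683, 0.2431]
tool_rot: [3.103, -0.191, -2.728]
contact_force: [-0.5, 0.1, -2.3]
opening: 0.0092
```

```bash
python3 look.py 6 scene; python3 - <<'E'
from h import *
a=cv2.imread('pics/scene6.png')[70:250,130:350]
cv2.imwrite('pics/s6.png',cv2.resize(a,None,fx=3.2,fy=3.2,interpolation=cv2.INTER_CUBIC))
E
```

```text
4.9833 [0.45831161 0.16825331 0.24314288] [ 3.10348331 -0.19087208 -2.72787806] [-0.4654879   0.12893265 -2.349805  ] [ 0.09101977 -0.06653609 -0.00752423] 0.00919771231444259 [ 0.19697408  0.38288447  1.46344037 -0.00357116  1.48983009 -1.78325213]
ydir 1.9772776238510634 z [-0.18890029 -0.0413269  -0.98112627]
```

View pics/s6.png

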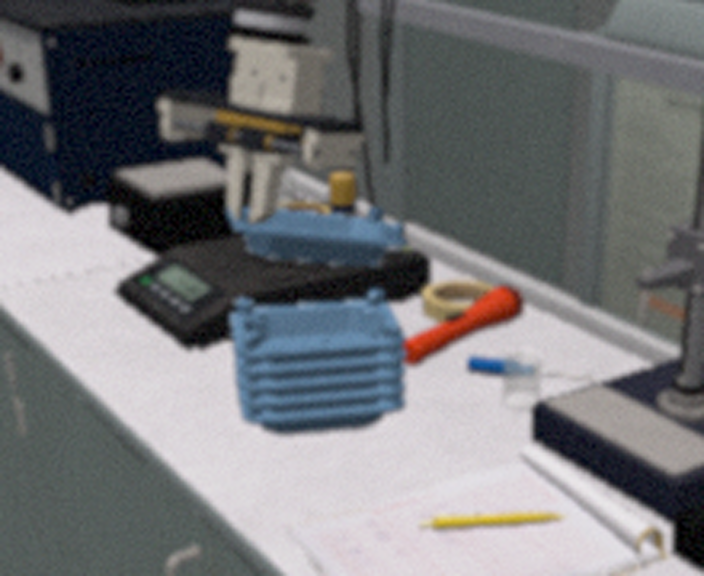

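The tray is clear, and the stack stands upright at its original place. Now I'll level it and carry it to the pad.

>>> jog_arm --deltas '[0,0,0,0.0054,-0.0249,0,0,0,0,0.0108,-0.0498,0,0,0,0,0.0163,-0.0746,0,0,0,0,0.0218,-0.0995,0,0,0,0,0.0272,-0.1244,0]'

```text
time: 5.45
tool_pos: [0.4566, 0.1679, 0.2392]
tool_rot: [3.142, 0.0, -2.732]
contact_force: [0.5, -0.3, -1.0]
opening: 0.0093
```

>>> jog_arm --deltas '[0,-0.06,0,0,0,0,-0.01,-0.16,0,0,0,0,-0.02,-0.32,0,0,0,0,-0.04,-0.5,0,0,0,0,-0.06,-0.7,0,0,0,0]'

```text
time: 5.87
tool_pos: [0.451, 0.0967, 0.2396]
tool_rot: [3.141, -0.002, -2.731]
contact_force: [-0.2, 0.8, -1.2]
opening: 0.0091
```

>>> jog_arm --deltas '[0,-0.2,0,0,0,0,-0.02,-0.4,0,0,0,0,-0.04,-0.6,0,0,0,0,-0.06,-0.8,0,0,0,0,-0.08,-1.0,0,0,0,0]'

```text
time: 6.28
tool_pos: [0.4427, -0.0038, 0.2397]
tool_rot: [3.141, -0.002, -2.732]
contact_force: [0.2, -0.2, -0.9]
opening: 0.0095
```

>>> jog_arm --deltas '[0,-0.2,0,0,0,0,-0.02,-0.4,0,0,0,0,-0.04,-0.6,0,0,0,0,-0.06,-0.78,0,0,0,0,-0.06,-0.9,0,0,0,0]'

```text
time: 6.7
tool_pos: [0.4364, -0.0944, 0.2396]
tool_rot: [3.141, -0.002, -2.733]
contact_force: [-0.5, -0.3, -1.1]
opening: 0.0094
```

>>> jog_arm --deltas '[-0.02,-0.15,-0.05,0,0,0,-0.04,-0.28,-0.15,0,0,0,-0.05,-0.38,-0.3,0,0,0,-0.06,-0.45,-0.4,0,0,0,-0.06,-0.5,-0.45,0,0,0]'

```text
time: 7.12
tool_pos: [0.43, -0.1432, 0.1934]
tool_rot: [3.139, -0.003, -2.733]
contact_force: [0.0, 0.3, -0.7]
opening: 0.0092
```

>>> jog_arm --deltas '[0,0,0,0,0,0,0,0,0,0,0,0,0,0,0,0,0,0,0,0,0,0,0,0]'

```text
time: 7.45
tool_pos: [0.4314, -0.1418, 0.1957]
tool_rot: [-3.141, 0.001, -2.731]
contact_force: [-0.1, -0.5, -0.8]
opening: 0.0091
```

```bash
python3 look.py 7 scene top wrist; python3 - <<'E'
from h import *
a=cv2.imread('pics/scene7.png')[100:290,180:400]; b=cv2.imread('pics/top7.png')[160:310,220:380]
s=lambda a,w,h:cv2.resize(a,(w,h),interpolation=cv2.INTER_CUBIC)
cv2.imwrite('pics/s7.png',np.vstack([np.hstack([s(a,463,400),s(b,320,300).__class__ and cv2.copyMakeBorder(s(b,330,310),0,90,0,0,0)]),]))
E
```

```text
7.45 [ 0.43144758 -0.14184849  0.19565082] [-3.14098617e+00  6.30536333e-04 -2.73102302e+00] [-0.13723913 -0.51337898 -0.82296367] [ 0.04906773  0.14892371 -0.02999714] 0.009099547950236347 [-4.86743200e-01  2.55198067e-01  1.77492553e+00  1.27898268e-04
  1.11060173e+00 -2.46816573e+00]
ydir 1.9813655812513744 z [ 8.20199457e-04 -3.04409473e-04 -9.99999617e-01]
```

View pics/s7.png

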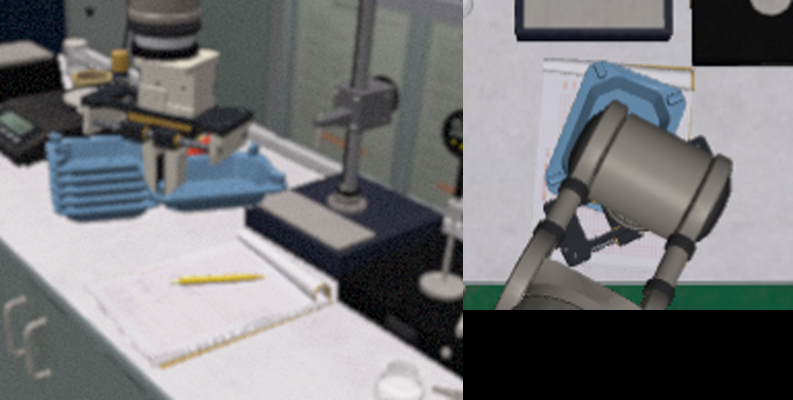

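The tray is held over the pad and the stack is intact. To check level, I'll mark where level lugs a, b and c should appear and triangulate them.

```bash
python3 - <<'E'
from h import *
P={n:np.load(f'pics/{n}7.npy',allow_pickle=True).item() for n in('scene','top')}
yaw=1.9805-2.3562; R=np.array([[np.cos(yaw),-np.sin(yaw)],[np.sin(yaw),np.cos(yaw)]])
tcp=np.array([.4315,-.142,.196]); lugd=tcp+[.0005,-.0005,-.006]
X={k:np.r_[lugd[:2]+R@np.array(o),lugd[2]+.0075] for k,o in dict(a=(.14,.094),b=(.14,0),c=(0,.094)).items()}
print(X,'center',lugd[:2]+R@[.07,.047])
out=[]
for n,(r,c,w,h) in dict(scene=(150,240,90,65),top=(180,250,90,65)).items():
    f=8.0 if n=='scene' else 8.0; f=4.4*2
    I=cv2.imread(f'pics/{n}7.png')[r:r+h,c:c+w]; I=cv2.resize(I,None,fx=f,fy=4.4*2*.52*2-.35,interpolation=cv2.INTER_CUBIC) if 0 else cv2.resize(I,None,fx=4.4,fy=4.4,interpolation=cv2.INTER_CUBIC)
    for k,x in X.items():
        q=proj(P[n],x)[0];print(n,k,q); q=(q-[c,r]+.5)*4.4
        cv2.drawMarker(I,tuple(int(v) for v in q),(0,0,255),0,8,1)
    out.append(I)
cv2.imwrite('pics/s8.png',np.hstack(out))
# triangulate with eyeballed pixels
def tri(us,ut):
    A=[];b=[]
    for n,u in(('scene',us),('top',ut)):
        c,d=ray(P[n],[u]);d=d[0]/np.linalg.norm(d[0]);M=np.eye(3)-np.outer(d,d);A.append(M);b.append(M@c)
    return np.linalg.lstsq(np.vstack(A),np.hstack(b),rcond=None)[0]
print(tri((300.2,170.3),(286.4,193.9)),tri((311.6,184),(322.3,207.9)))
E
```

```text
{'a': array([ 0.59672598, -0.10642574,  0.1975    ]), 'b': array([ 0.56223514, -0.19386933,  0.1975    ]), 'c': array([ 0.46649084, -0.05505641,  0.1975    ])} center [ 0.51436299 -0.12446287]
scene a [300.8215105 167.7388477]
scene b [312.21018629 180.97775876]
scene c [250.95275834 171.64392362]
top a [285.9316938  193.73798742]
top b [322.23672334 207.73578289]
top c [264.51010189 247.21858735]
[ 0.59662841 -0.10680146  0.19031662] [ 0.5623993  -0.19397515  0.18930742]
```

View pics/s8.png

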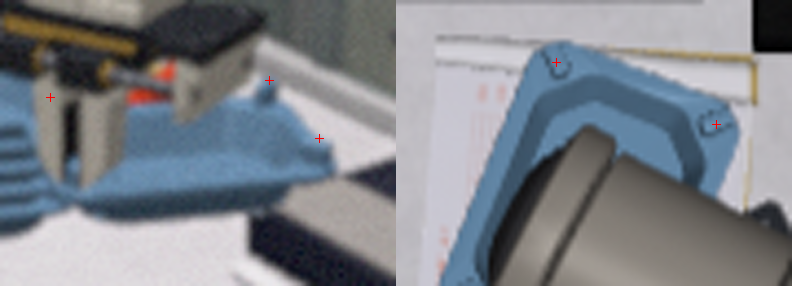

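```bash
python3 - <<'E'
from h import *
p=np.load('pics/scene7.npy',allow_pickle=True).item()
def top(img,x):
    I=cv2.imread(img); q=proj(p,x)[0]; c0=int(round(q[0])); r0=int(round(q[1]))
    g=cv2.GaussianBlur(I,(3,3),0).astype(int)
    print(img,q.round(1))
    for r in range(r0-5,r0+9): print(r,[int(g[r,c,0]-g[r,c,2]) for c in range(c0-4,c0+5)])
yaw=-.3757;R=np.array([[np.cos(yaw),-np.sin(yaw)],[np.sin(yaw),np.cos(yaw)]])
d0=np.array([.4515,.166]);d7=np.array([.432,-.1425])
for o in((.14,.094),(.14,0)):
    top('pics/scene0.png',np.r_[d0+R@o,.137]); top('pics/scene7.png',np.r_[d7+R@o,.1975])
E
```

```text
pics/scene0.png [247.1 155.5]
151 [-1, 0, 0, 0, -1, -1, 0, 1, -1]
152 [0, -1, -2, -2, -1, -1, 0, -1, 0]
153 [-1, -2, -1, 1, 3, 4, 3, 1, 0]
154 [-1, 2, 9, 17, 17, 15, 10, 5, 1]
155 [2, 12, 27, 37, 38, 32, 24, 12, 4]
156 [9, 22, 40, 50, 50, 43, 32, 19, 6]
157 [20, 30, 44, 50, 48, 41, 33, 20, 8]
158 [35, 39, 46, 46, 43, 39, 34, 25, 15]
159 [51, 50, 50, 46, 45, 45, 44, 39, 29]
160 [58, 57, 56, 54, 52, 55, 57, 53, 44]
161 [60, 59, 60, 59, 59, 61, 64, 63, 56]
162 [59, 59, 59, 59, 60, 62, 65, 65, 62]
163 [57, 57, 57, 57, 57, 60, 61, 63, 64]
164 [56, 56, 56, 57, 56, 57, 57, 60, 64]
pics/scene7.png [300.8 167.7]
163 [-4, -2, -1, -2, -2, -2, -2, -3, -3]
164 [-4, -3, -1, -1, -2, -2, -2, -2, -3]
165 [-5, -2, 0, 0, -1, -1, -2, -1, -1]
166 [-6, -1, 3, 6, 5, 3, 1, -1, -1]
167 [-3, 4, 14, 20, 21, 14, 4, -1, -1]
168 [2, 15, 30, 41, 40, 25, 8, 0, -2]
169 [8, 24, 41, 53, 47, 28, 10, 0, -1]
170 [13, 28, 44, 51, 43, 24, 9, 2, -1]
171 [24, 34, 43, 45, 36, 24, 12, 4, -1]
172 [42, 44, 45, 43, 40, 33, 24, 15, 7]
173 [57, 53, 49, 49, 49, 50, 45, 35, 22]
174 [62, 58, 55, 56, 60, 63, 62, 55, 42]
175 [62, 60, 59
[... 539 characters left out ...]
59, 57, 56, 52, 46, 34, 19, 6]
172 [54, 53, 52, 51, 47, 41, 29, 14, 3]
173 [47, 47, 47, 46, 43, 38, 30, 15, 3]
pics/scene7.png [312.2 181. ]
176 [17, 5, -1, -3, -3, -2, -2, -1, -1]
177 [33, 15, 4, -1, -3, -3, -1, 0, -1]
178 [48, 31, 14, 3, -2, -2, -1, -2, -1]
179 [60, 47, 29, 13, 3, -1, -2, -2, -2]
180 [65, 59, 46, 30, 16, 8, 3, 1, -1]
181 [64, 64, 58, 48, 35, 23, 14, 6, 2]
182 [58, 61, 60, 56, 50, 41, 28, 14, 3]
183 [53, 54, 54, 55, 54, 48, 36, 17, 3]
184 [50, 49, 48, 49, 50, 46, 34, 17, 3]
185 [51, 48, 46, 46, 46, 44, 35, 21, 8]
186 [56, 52, 49, 48, 47, 45, 40, 29, 16]
187 [63, 59, 57, 55, 53, 51, 47, 38, 21]
188 [66, 64, 63, 63, 59, 56, 49, 36, 20]
189 [62, 61, 61, 59, 55, 49, 39, 24, 12]
```

Calibrated against the first picture, when the tray was level, the far lug is within about 2 mm of level (≈0.01 rad). The tray is centred at (0.514, −0.125), so I'm handing in.

```bash
python3 -c "
from cell import robot
s=robot.observe();print(s['time'],s['tool_pos'],abs(s['qvel']).max(),s['opening']);print(robot.hand_in())"
```

```text
7.6 [ 0.4313669  -0.14177022  0.19549128] 0.0029064145647342905 0.009158102096368826
the job is handed in; nothing more can be done
None
```

The top tray is peeled off and held level and still over the middle of the report pad. I handed it in at 7.6 s. I took it by the lug on the near-right corner with a 55 N grip and tilted that corner up about 0.2 rad while the opposite corner stayed on the stack. Then I lifted it clear, levelled it and carried it across.

**Last checks**
- **Grip:** the jaws stay about 9 mm open on the 10 mm lug, and the arm is motionless apart from sensor noise.
- **Position:** the tray's centre is at about (0.514, −0.125) m, over the middle of the pad. I measured the pad's middle from corners I read by eye, so it is good to about 5 mm.
- **Height:** the tray's centre is about 157 mm above the pad and its underside about 141 mm.
- **Surroundings:** in the pictures the other five trays stand where they were. The pen and beaker look untouched, and no jog moved near the jars. Measured forces stayed under 3 N.

**Disagreements**
- **Level:** a first rough triangulation put the far lugs about 7 mm low. A comparison with the starting picture, when the tray was level, put the one far lug I could compare cleanly about 2 mm low (≈0.01 rad). I left it there.
- **My slip:** one jog before the grasp went 41 mm sideways instead of 4 mm because of a units error. It happened above the trays, touched nothing, and I corrected it before going down.

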